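# Vent the proof-test station over its guard with the hook rod

## Robot

A 6-joint arm with a two-finger parallel gripper is mounted at the origin on a cart in front of the work surface, level with it; the furniture and walls round the work are solid. World frame = base frame: x ahead of the robot, y to its left, z up, the work surface at z = 0. Lengths are in m, angles in rad, forces in N, time in s.
With the tool pointing down it reaches from about 0.275 to 0.975 m from the base axis. Payload 8.4 kg.
Tool frame: the origin (TCP) lies at the very end of the fingers, on their centre line; the grasp point (between the pads) lies 19 mm behind it; z points along the fingers, y is the line along which they close (so a half turn about z gives the same grasp; the last joint's range is limited). The gripper opens to 92 mm and grips with 3 to 60 N. Pads are 20 mm wide; open, the fingers measure 128 mm over their backs; the gripper's body (75 mm by 189 mm) begins 69 mm behind the grasp point.
Start: joints at [-0.002, 0.353, 1.633, -0, 1.155, -0.002], TCP at [0.625, -0, 0.215] pointing down, gripper open.
Joint ranges: [-2.63, 2.63], [-0.92, 2.1], [0.06, 2.66], [-1.3, 4.44], [0, 2.69], [-3.02, 3.02]. Speed limits (rad/s): [2.22, 2.22, 2.79, 3.14, 3.14, 3.14].

## Interface

Orientations are given as a unit quaternion [x, y, z, w].
In Python, from plant import sense, eyes, job_done gives the robot as it stands.
- The arm moves only by the tool move_arm, never from a script. Its argument "moves" is a list of rows, each a list of 5 numbers: the shift along the tool's x, y, z in mm, then the turn about the tool's z in rad, then the opening, from 0 (shut) to 1 (fully open). A call has 1 to 20 rows; each row is the pose to reach, as a shift and turn from the pose commanded when the call began, along the tool's axes at that moment; what a row does not reach only later rows make up. A row lasts 1/12 s, in which the tool goes at most 41.7 mm and 7.16 degrees, less where a joint would pass 70% of its speed; a pose out of reach is approached as far as the arm can. A call with a gripper value outside its range is refused whole. The fingers move at their own pace and stop on an object; "squeeze" is the grip in N (left out, the last holds). Time passes only in rows, so rows that repeat a pose let the fingers close. It gives the time, the measured TCP pose, the force, the opening and the grip force at its end, in the units of the state.
- sense(): the state, without advancing time (a new reading comes with each control period).
- eyes.read_camera(name): name is "scene" or "side" or "wrist"; returns a dict with "frame" (480x640x3 uint8, red, green, blue), "fovy" (degrees; the focal length in pixels is half the picture's height over the tangent of half this angle, whatever the lens; pixels are square), "cx", "cy" (the principal point, pixels), "rvec" (rotation vector, rad) and "tvec" (3), from world to camera coordinates, as OpenCV has them. Camera axes: x right, y down, z forward; pixel columns grow to the right and rows downward; lengths in m; the calibration is good to about 2 mm. A picture is of the moment at which its call begins. There is no depth.
- job_done(): hands the job in; it is judged then, once.
The state is a dict: "t": time; "qpos": joint angles; "qd": joint speeds; "joint_efforts": joint torques, N m; "position": TCP position; "tcp_rot": TCP orientation; "wrist_force": force on the tool from outside, world axes, zero at the start; "moment": the same for the moment, N m; "opening": finger opening in m; "grasp_force": force on a finger pad.
Only numpy, scipy, OpenCV 4.12 (cv2) and the standard library are available. Lean on these libraries where they do the work, as an engineer would, in place of code of your own. Each camera call takes 0.05 s, during which the arm holds its last target. There are 200 camera calls.

## Task

The valve in the guarded bay is still under pressure, so keep the hand out of the bay: take the hook rod from its stand, reach over the clear guard, catch the red-knobbed vent lever from below and draw it up past its spring to the upper stop. Bed it there with a firm, steady pull of about 15 N for a good second (above 25 N the lever bends), then unhook it, leaving the lever up, and hang the rod back on its stand. Do not knock the station or the things around.

Things in the scene. Friction and masses are not known exactly. Their poses are not given: they have to be found in the camera images.
- test_station: Grey proof-test console, 250 mm wide (y), 125 deep, 165 high, with a guarded bay on its front. Origin: on the bench at the middle of the foot of its front face; x points into the console, so the bay lies at negative x. In the bay, besides the lever, stands the white valve under test (x = -62, y = 78 mm, 110 mm high: keep the hook to y < 45 mm)
- guard_top (a point): Middle of the top edge of the clear front guard (yellow capping, 11 mm thick), 150 mm above the bench, 127 mm in front of the console's face. The bay behind it is open only at the top: clear walls of the same height at the station's y = +-120 mm, floor plate with its top 8 mm above the bench. A dial gauge at the station's y = -75 mm stands out 30 mm from the face
- lever_mean (a point): Mean place of the vent lever's pivot (axis along the station's y), 20.5 mm in front of the face and 92 mm above the bench; fixed to the station. The lever's bracket is bolted through slots, so the true pivot lies up to 14 mm higher or lower and up to 6 mm to either side (y), and must be found by feel or sight; it stays put during a run
- vent_lever (a joint): Angle, rad: 0 as found, pointing away from the face to the guard, 0.6 rad below level; 1.0 at the upper stop (a thin rubber buffer), 0.4 above level. Steel bar 12 mm wide, 10 thick, red 18 mm ball 80 mm from the pivot. 50 mm in front of the pivot its spring resists lifting with 5 to 10 N; past about 0.96 it carries the lever on to the stop, before 0.9 it drops back to 0
- hook_rod: Hook rod, 0.13 to 0.21 kg. Origin: rod axis at the underside of its collar (42 x 40 x 7 mm); z up along the rod. Orange handle 24 x 24 mm from z = 7 to 77 mm (grip about z = 45). Steel rod, 7 mm diameter, straight down to z = -125 mm (centre line), then bent to +y for 42 mm, its end turned up 10 mm (top at z = -111 mm): a hook open upward, 35 mm wide inside
- hook_stand: Blue stand of the hook rod. Origin on the bench under the seat; x points to its upright plate (near face at x = 25 mm). Base 110 x 100 x 10 mm. Two steel prongs along x, 20 mm apart inside, top at z = 158 mm, reach out to x = -31 mm, where lips 5 mm high stand up (x = -31 to -25 mm); the open end looks to -x
- hook_stand_seat (a point): Where the hung hook rod's origin belongs: midway between the prongs, 158 mm above the bench. The rod hangs with its y along the stand's y, the collar flat on both prongs between lips and upright. To take it out lift it 8 mm or more and draw it out along the stand's -x; hang it back the same way round
- filter_a: Grey filter cartridge, 90 mm diameter, 58 mm high, loose bystander; origin under its centre.
- filter_b: Dark filter cartridge, 90 mm diameter, 58 mm high, loose bystander; origin under its centre.
- o_ring_tin: White round tin, 57 mm diameter, 26 mm high, loose bystander; origin under its centre.
- spanner: Steel spanner, 176 mm long, 6 mm thick, lying on the bench, loose bystander; origin under its middle.
- brass_fitting: Brass adapter, 25 mm wide, 42 mm high, standing on the bench, loose bystander; origin under its centre.

How it is judged:
By the outcome, as a careful person would: the job done as asked, in the order asked, and still so for the second after the job is handed in, with the robot touching nothing.
It also fails if it takes over 72 s, if anything falls off the work surface, if the arm or the gripper's body presses on something with over 40 N, if the wrist force passes 120 N, or if a joint passes its speed limit or range.

## Working session

There is one attempt and no reset: what is moved stays moved. The work goes in short steps, Python scripts to look and compute and a tool call to move; the robot and the scene stay as the last step left them, time stands still between calls to the robot, and variables do not carry over. Pictures are saved under pics/ and viewed, at most 10 in all, crops included, and the job is handed in when it is done.

Besides the shell and the picture viewer there is one more tool, called after "Emit:" in YAML: its name, and indented under it one key for each argument. move_arm: Moves the arm, as the interface text tells. Its arguments: {"type":"object","properties":{"moves":{"type":"array"},"squeeze":{"type":"number"}},"required":["moves"]}

```bash
ls; mkdir -p pics
cat > h.py <<'E'
import numpy as np, cv2
from plant import sense, eyes
def grab(n):
    r=eyes.read_camera(n); f=240/np.tan(np.radians(r['fovy'])/2)
    K=np.array([[f,0,r['cx']],[0,f,r['cy']],[0,0,1.]]); R=cv2.Rodrigues(np.array(r['rvec'],float))[0]; t=np.array(r['tvec'],float).ravel()
    return r['frame'],K,R,t
def ray(c,u,v):
    _,K,R,t=c; d=R.T@np.linalg.solve(K,[u,v,1.]); return -R.T@t,d/np.linalg.norm(d)
def onz(c,u,v,z):
    o,d=ray(c,u,v); return o+d*(z-o[2])/d[2]
def tri(c1,p1,c2,p2):
    o1,d1=ray(c1,*p1);o2,d2=ray(c2,*p2)
    s=np.linalg.lstsq(np.c_[d1,-d2],o2-o1,rcond=None)[0]
    a,b=o1+s[0]*d1,o2+s[1]*d2; return (a+b)/2,np.linalg.norm(a-b)*1000
def proj(c,p):
    _,K,R,t=c; q=K@(R@np.asarray(p,float)+t); return q[:2]/q[2]
def save(c,n): cv2.imwrite('pics/'+n,c[0][:,:,::-1])
E
python3 - <<'E'
from h import *
for n in ['scene','side','wrist']:
    c=grab(n); save(c,n+'0.png'); print(n,-c[2].T@c[3],c[2][2],c[1][0,0])
s=sense(); print(s)
E
```

```text
pics
scene [-0.1856999   0.9004109   0.67532547] [ 0.57291745 -0.68658576 -0.44762215] 534.2211087165988
side [ 0.28659587 -1.13409599  1.13474154] [ 0.13807826  0.74770978 -0.64951096] 600.303691847151
wrist [0.6246267  0.07594688 0.38347818] [ 3.65010902e-04 -2.70167531e-01 -9.62813259e-01] 354.0834708581237
{'t': 0.15, 'qpos': array([-2.41832554e-03,  3.53492371e-01,  1.63395687e+00,  3.08145623e-05,
        1.15518689e+00, -2.37978140e-03]), 'qd': array([-0.00019617, -0.00216488, -0.00297971,  0.00032419, -0.00305752,
        0.0007791 ]), 'joint_efforts': array([-8.47799656e-04, -5.94210899e+01, -3.34467816e+01,  6.96930941e-02,
        2.04021111e-02, -8.35750166e-05]), 'position': array([ 6.24626476e-01, -4.16776899e-07,  2.14036828e-01]), 'tcp_rot': array([ 7.07124716e-01,  7.07088653e-01, -3.58051788e-04, -3.79751567e-04]), 'wrist_force': array([ 0.13913321,  0.92740639, -0.57860402]), 'moment': array([ 0.02053363, -0.00149167, -0.02184562]), 'grasp_force': 0.0, 'opening': 0.09194964230647962}
```

View pics/scene0.png

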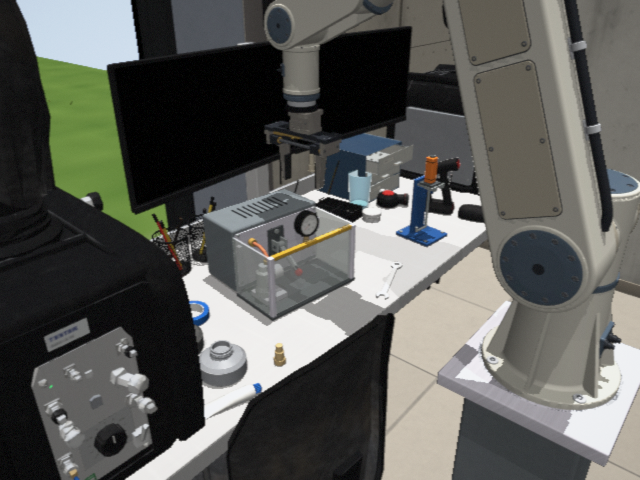

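View pics/side0.png

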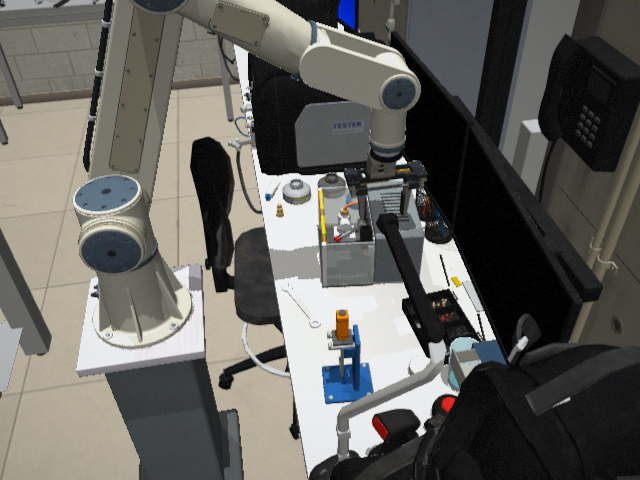

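The scene view shows the station (yellow capping about (270,255) to (352,230), red knob near (297,271)) and the blue stand with orange handle at (431,168). In the side view the capping is near (323,215), the knob at (338,239) and the handle at (342,322).

Run:
```python
from h import *
a=cv2.imread('pics/scene0.png')[185:315,195:365]; b=cv2.imread('pics/side0.png')[165:285,305:435]
c=cv2.imread('pics/scene0.png')[140:250,385:475]; d=cv2.imread('pics/side0.png')[295:410,310:385]
rs=lambda i,w,h: cv2.resize(i,(w,h),interpolation=cv2.INTER_CUBIC)
o=np.zeros((600,800,3),np.uint8)
A=rs(a,425,325); B=rs(b,325,300); C=rs(c,225,275); D=rs(d,188,288)
o[:325,:425]=A; o[:300,430:755]=B; o[325:600,:225]=C; o[310:598,430:618]=D
cv2.imwrite('pics/crop1.png',o)
for n in ['scene','side']:
    im=cv2.imread(f'pics/{n}0.png'); h=cv2.cvtColor(im,cv2.COLOR_BGR2HSV)
    for k,lo,hi in [('yellow',(20,130,120),(32,255,255)),('orange',(8,180,120),(17,255,255)),('red',(0,170,100),(6,255,255)),('blue',(100,150,60),(118,255,255))]:
        m=cv2.inRange(h,lo,hi); N,l,st,ce=cv2.connectedComponentsWithStats(m)
        for i in range(1,N):
            if st[i,4]>12: print(n,k,st[i],ce[i].round(1))
```

```text
scene yellow [271 226  80  33 288] [306.6 243.1]
scene orange [427 157  10   5  40] [431.5 159. ]
scene orange [426 162  11  17 152] [430.6 170.2]
scene orange [425 179  10   4  19] [429.3 180.8]
scene red [382 191  12   4  38] [387.7 192.6]
scene red [158 224   6  11  16] [160.6 228.9]
scene blue [397 177  49  69 946] [420.  219.6]
scene blue [189 301  19  24 185] [200.5 314. ]
scene blue [254 384   7   9  41] [257.4 387.6]
side yellow [399 168  10   4  21] [403.7 169.5]
side yellow [319 190   8  53 196] [322.1 216.8]
side yellow [342 210   6   3  14] [344.5 211. ]
side yellow [451 277  10  10  54] [455.8 281.2]
side orange [336 317  12  23 227] [342.1 327.9]
side red [335 236   5   5  17] [336.8 238.5]
side red [442 397  13  16 145] [447.5 403.2]
side red [373 417  15  22 157] [379.6 427.6]
side blue [337   0  18  30 413] [346.7  12.2]
side blue [266 195   5   4  16] [267.6 196.6]
side blue [440 222   5  15  26] [441.8 229.2]
side blue [ 322  325   51   78 1760] [347.3 377.8]
```

View pics/crop1.png

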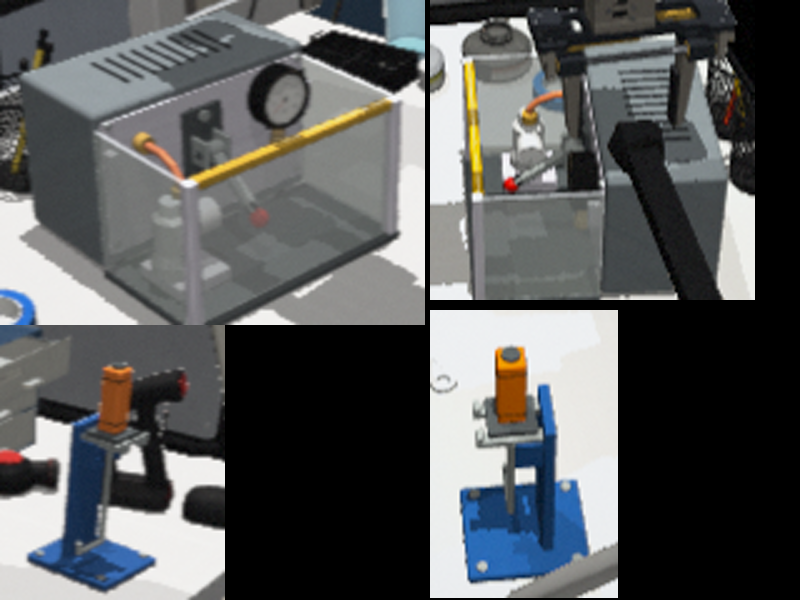

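```bash
cat >> h.py <<'E'
def hsv(c): return cv2.cvtColor(c[0],cv2.COLOR_RGB2HSV)
def pts(c,lo,hi,box):
    m=cv2.inRange(hsv(c),lo,hi); x0,y0,x1,y1=box
    v,u=np.nonzero(m[y0:y1,x0:x1]); return np.c_[u+x0,v+y0].astype(float)
E
python3 - <<'E'
from h import *
s=grab('scene'); d=grab('side')
for n,c,b in [('scene',s,(262,220,360,265)),('side',d,(312,180,332,250))]:
    p=pts(c,(18,110,90),(34,255,255),b)
    w=np.array([onz(c,u,v,.1445)[:2] for u,v in p]); m=w.mean(0)
    q=np.linalg.svd(w-m,full_matrices=False)[2][0]; q*=np.sign(q[1]); t=(w-m)@q
    lo,hi=m+q*t.min(),m+q*t.max(); print(n,len(p),'ends',lo,hi,'mid',(lo+hi)/2,'len',t.max()-t.min(),'yaw',np.degrees(np.arctan2(-q[0],q[1])))
ks=pts(s,(0,70,60),(8,255,255),(288,258,310,285)); kd=pts(d,(0,120,60),(8,255,255),(330,230,345,246))
kd2=pts(d,(170,120,60),(180,255,255),(330,230,345,246));ks2=pts(s,(170,70,60),(180,255,255),(288,258,310,285))
ks=np.r_[ks,ks2];kd=np.r_[kd,kd2]
for k in (ks,kd): print(len(k),k.mean(0),k.min(0),k.max(0))
print('knob',tri(s,(ks.min(0)+ks.max(0))/2,d,(kd.min(0)+kd.max(0))/2))
hs=pts(s,(5,150,60),(19,255,255),(418,150,442,190)); hd=pts(d,(5,150,60),(19,255,255),(328,305,355,345))
for k in (hs,hd): print(len(k),k.mean(0),k.min(0),k.max(0))
print('handle',tri(s,(hs.min(0)+hs.max(0))/2,d,(hd.min(0)+hd.max(0))/2))
for n,c,b in [('scene',s,(385,222,450,250)),('side',d,(315,355,380,410))]:
    p=pts(c,(100,130,50),(120,255,255),b)
    w=np.array([onz(c,u,v,.010)[:2] for u,v in p]).astype(np.float32); r=cv2.minAreaRect(w*1000); print(n,'base',r)
E
```

```text
scene 454 ends [0.47373964 0.00223555] [0.50508401 0.23030515] mid [0.48941182 0.11627035] len 0.23021341286320657 yaw -7.825329300227125
side 216 ends [0.47904051 0.01314097] [0.50965283 0.23945368] mid [0.49434667 0.12629732] len 0.2283737293651718 yaw -7.703390596589804
27 [298.40740741 271.25925926] [296. 269.] [301. 274.]
26 [336.61538462 238.57692308] [334. 236.] [339. 241.]
knob (array([0.53209415, 0.12294003, 0.05528234]), np.float64(3.592082336587066))
275 [430.96363636 169.37454545] [425. 157.] [437. 182.]
299 [341.69899666 325.96655518] [336. 310.] [347. 339.]
handle (array([ 0.454243  , -0.31785969,  0.19906944]), np.float64(4.962404090897357))
scene base ((463.5467834472656, -316.28900146484375), (111.40702056884766, 117.13700866699219), 84.11016082763672)
side base ((469.28271484375, -309.90777587890625), (128.64085388183594, 107.89076232910156), 84.34244537353516)
```

View pics/wrist0.png

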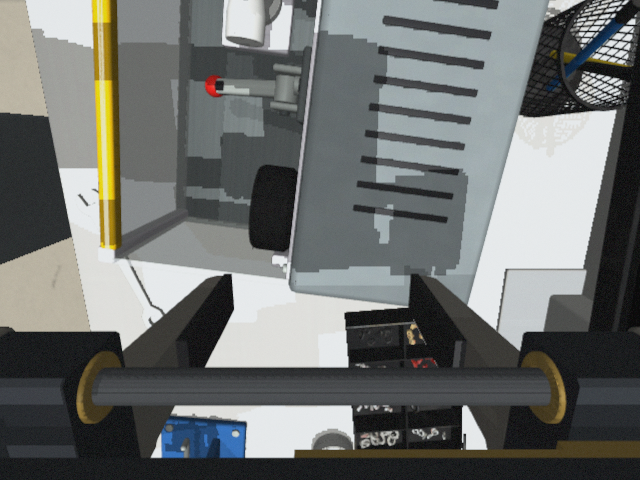

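The wrist view shows the lever in plan: knob at (213,86), yellow capping from (102,0) to its −y end at (109,249), and the console's front top edge from about (322,0) to (292,290).

Run:
```python
from h import *
w=grab('wrist'); s=grab('scene'); d=grab('side')
p=pts(w,(20,150,90),(34,255,255),(85,0,130,260))
W=np.array([onz(w,u,v,.150)[:2] for u,v in p]); m=W.mean(0); q=np.linalg.svd(W-m,full_matrices=False)[2][0]; q*=np.sign(q[1])
t=(W-m)@q; n=(W-m)@np.array([q[1],-q[0]]); print('cap line',m,'yaw',np.degrees(np.arctan2(-q[0],q[1])),'lowend',m+q*t.min(),'width',np.percentile(n,[1,99]))
k=np.r_[pts(w,(0,150,80),(8,255,255),(195,65,232,108)),pts(w,(172,150,80),(180,255,255),(195,65,232,108))]
kc=(k.min(0)+k.max(0))/2; print('knob px',k.min(0),k.max(0))
obs=[(w,kc),(s,(298.5,271.5)),(d,(336.5,238.5))]
for a,b in [(0,1),(0,2)]: print('knob',tri(*obs[a],*obs[b]))
print('knob plan at z .0468',onz(w,*kc,.0468))
# console edge: gradient along rows
g=cv2.cvtColor(w[0],cv2.COLOR_RGB2GRAY)
a,b=onz(w,322,0,.165),onz(w,292,285,.165); print('edge',a,b,np.degrees(np.arctan2(-(a-b)[0],(a-b)[1])))
```

```text
cap line [0.48924119 0.08556742] yaw -7.529732113248368 lowend [0.47841645 0.00367372] width [-0.00529942  0.00539455]
knob px [205.  75.] [220.  96.]
knob (array([0.53164982, 0.12108251, 0.05339192]), np.float64(0.3491857933548332))
knob (array([0.53298385, 0.12025644, 0.0589333 ]), np.float64(0.22133950623986426))
knob plan at z .0468 [0.52966416 0.12185807 0.0468    ]
edge [0.62559839 0.14849239 0.165     ] [ 0.60581613 -0.0172539   0.165     ] -6.806206937379993
```

Emit:
move_arm:
  moves:
    - [30,-5,-10,0,1]
    - [60,-20,-20,0,1]
    - [100,-35,-20,0,1]
    - [120,-45,-20,0,1]
    - [120,-45,-20,0,1]
    - [120,-45,-20,0,1]

```text
t: 0.9
position: [0.5796, 0.1209, 0.2348]
tcp_rot: [0.706, 0.708, 0.0, 0.0]
wrist_force: [0.2, 0.4, 0.4]
opening: 0.0917
grasp_force: 0.0
```

Run:
```python
from h import *
w=grab('wrist'); s=grab('scene'); d=grab('side'); save(w,'wrist1.png'); save(s,'scene1.png'); save(d,'side1.png')
print(sense()['position'],sense()['wrist_force'])
h=hsv(w)
for k,lo,hi in [('yellow',(20,150,90),(34,255,255)),('red',(0,150,80),(8,255,255))]:
    N,l,st,ce=cv2.connectedComponentsWithStats(cv2.inRange(h,lo,hi))
    for i in range(1,N):
        if st[i,4]>25: print(k,st[i],ce[i])
```

```text
[0.58042363 0.11914737 0.23454224] [ 0.22067516 -0.05568449 -0.56609824]
yellow [601  63  39  27 212] [621.24056604  76.96698113]
yellow [ 197   89   24  198 2256] [208.8785461  174.69725177]
yellow [297 145  18  20 149] [303.86577181 153.39597315]
yellow [366 154  17  23 298] [374.16442953 164.72147651]
yellow [580 190  11   9  55] [584.32727273 194.61818182]
yellow [597 207  43  37 252] [620.76984127 224.51984127]
yellow [550 364  13  24  69] [556.89855072 376.65217391]
yellow [ 78 374  10  15  60] [ 82.33333333 380.45      ]
yellow [555 406  10  17  52] [560.         414.34615385]
red [626  70  14   9  39] [634.         74.1025641]
red [580  87  10   5  28] [584.82142857  89.07142857]
red [559  96   8   5  26] [562.76923077  97.84615385]
red [267 210  14  17 150] [272.52       217.50666667]
```

View pics/wrist1.png

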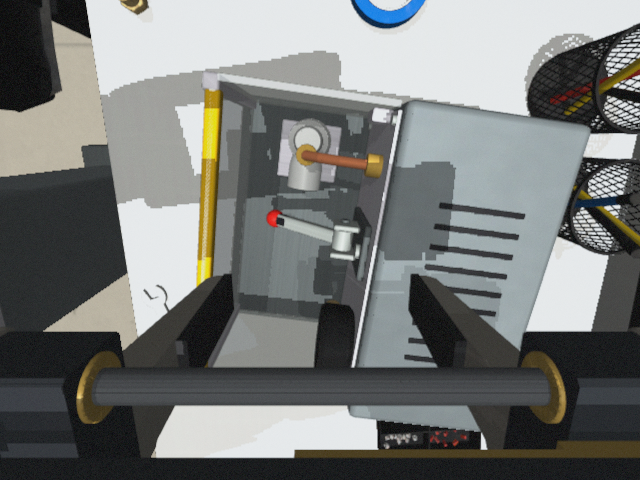

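The second wrist view shows the whole bay: knob at (273,218), capping from about (211,88) downward, and lever fork at (342,240).

Run:
```python
from h import *
w=grab('wrist'); s=grab('scene'); d=grab('side')
p=pts(w,(20,150,90),(34,255,255),(190,80,230,300))
W=np.array([onz(w,u,v,.150)[:2] for u,v in p]); m=W.mean(0); q=np.linalg.svd(W-m,full_matrices=False)[2][0]; q*=np.sign(q[1])
t=(W-m)@q; print('cap',m,'yaw',np.degrees(np.arctan2(-q[0],q[1])),'hi end',m+q*t.max())
k=pts(w,(0,150,80),(8,255,255),(260,200,288,232)); kc=(k.min(0)+k.max(0))/2; print(kc)
obs=[(w,kc),(s,(298.5,271.5)),(d,(336.5,238.5))]
for b in (1,2): print('knob',tri(*obs[0],*obs[b]))
# joint LSQ incl. first wrist obs from saved numbers: all rays
def lsq(L):
    A=np.zeros((3,3));B=np.zeros(3)
    for o,dd,wt in L: P=(np.eye(3)-np.outer(dd,dd))*wt; A+=P;B+=P@o
    return np.linalg.solve(A,B)
w0o=np.array([0.6246267,0.07594688,0.38347818]); w0d=np.array([0.52966416,0.12185807,0.0468])-w0o; w0d/=np.linalg.norm(w0d)
print('lsq',lsq([(*ray(w,*kc),9),(w0o,w0d,9),(*ray(s,298.5,271.5),1),(*ray(d,336.5,238.5),1)]))
print('2 wrist',lsq([(*ray(w,*kc),9),(w0o,w0d,9)]))
# lever fork (pivot) pixel at ~z .092+
print('fork plan',onz(w,342,240,.092),onz(w,342,240,.105))
```

```text
cap [0.49958813 0.16485189] yaw -7.706828084307366 hi end [0.50823278 0.22873181]
[273. 216.]
knob (array([0.53249797, 0.12057835, 0.05277676]), np.float64(0.2271307290627661))
knob (array([0.53320758, 0.12172954, 0.05773214]), np.float64(0.07556732115741169))
lsq [0.53247776 0.12104068 0.05526949]
2 wrist [0.53241421 0.12092033 0.05491401]
fork plan [0.60028173 0.10650835 0.092     ] [0.59944985 0.11020087 0.105     ]
```

Emit:
move_arm:
  moves:
    - [-10,-5,-30,0.12,1]
    - [-35,-15,-60,0.24,1]
    - [-70,-25,-90,0.36,1]
    - [-110,-35,-95,0.48,1]
    - [-150,-45,-95,0.6,1]
    - [-190,-55,-95,0.72,1]
    - [-230,-65,-95,0.84,1]
    - [-270,-75,-95,0.96,1]
    - [-310,-85,-95,1.08,1]
    - [-350,-95,-95,1.2,1]
    - [-385,-105,-95,1.32,1]
    - [-415,-115,-95,1.44,1]
    - [-437,-125,-95,1.56,1]
    - [-437,-125,-95,1.67,1]
    - [-437,-125,-95,1.67,1]
    - [-437,-125,-95,1.67,1]

```text
t: 2.53
position: [0.4546, -0.3175, 0.3294]
tcp_rot: [0.999, -0.049, -0.0, -0.0]
wrist_force: [0.3, -0.3, -0.5]
opening: 0.0919
grasp_force: 0.0
```

Run:
```python
from h import *
w=grab('wrist'); save(w,'wrist2.png')
s=sense(); print(s['position'],s['tcp_rot'],s['qpos'])
p=pts(w,(5,150,60),(19,255,255),(0,0,640,480)); print(len(p),p.min(0),p.max(0))
```

```text
[ 0.45489353 -0.31701613  0.32948973] [ 9.98852853e-01 -4.78847507e-02 -5.58206046e-05 -1.57925101e-04] [-6.11483367e-01  1.51182489e-01  1.64338846e+00  2.12652457e-04
  1.34728482e+00  1.05507194e+00]
948 [ 88. 178.] [614. 456.]
```

View pics/wrist2.png

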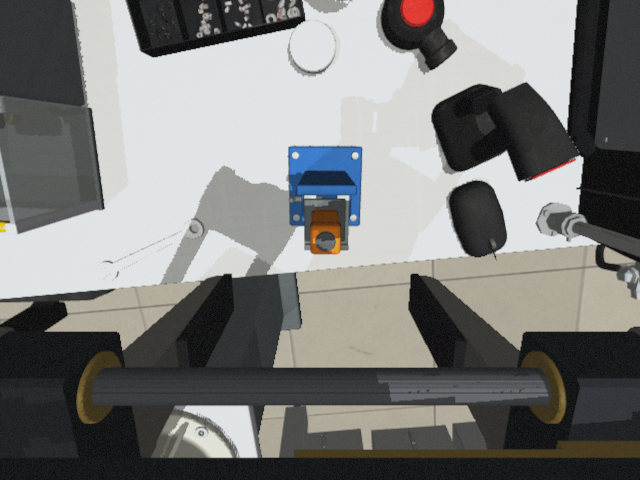

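The stand sits straight in the wrist image: handle top around (325,238), base (289–362, 147–226).

Run:
```python
from h import *
from scipy.spatial.transform import Rotation as Ro
w=grab('wrist'); s=sense(); Rt=Ro.from_quat(s['tcp_rot']).as_matrix(); P=s['position']
p=pts(w,(5,150,60),(19,255,255),(300,190,360,270)); print(p.min(0),p.max(0))
h=hsv(w); m=cv2.inRange(h,(5,150,60),(19,255,255))
# top face: rows near bottom (brighter); width there
for r in range(205,256,4):
    u=np.nonzero(m[r,300:360])[0]; print(r,(u.min()+300,u.max()+300,h[r,u.min()+303,2]) if len(u) else None,end=' ')
print()
tl=[onz(w,u,v,.235) for u,v in [(310.5,254),(340.5,254)]]; print('front top edge',tl,'tool',[Rt.T@(x-P)*1000 for x in tl])
b=pts(w,(100,130,50),(120,255,255),(280,140,370,232))
W=np.array([(Rt.T@(onz(w,u,v,.010)-P))[:2] for u,v in b],np.float32)*1000
print('base tool mm',W.min(0),W.max(0)); 
# back edge (max tool x) line and left/right edges
for ax in (0,):
    top=[(u,b[b[:,0]==u,1].min()) for u in range(295,358)]
    T=np.array([(Rt.T@(onz(w,u,v,.010)-P))[:2]*1000 for u,v in top]); print('edge slope deg',np.degrees(np.polyfit(T[:,1],T[:,0],1)[0]), T.mean(0))
print('stand rect',cv2.minAreaRect(W))
```

```text
[311. 210.] [341. 253.]
205 None 209 None 213 (np.int64(313), np.int64(337), np.uint8(93)) 217 (np.int64(313), np.int64(338), np.uint8(93)) 221 (np.int64(313), np.int64(339), np.uint8(92)) 225 (np.int64(312), np.int64(340), np.uint8(105)) 229 (np.int64(311), np.int64(341), np.uint8(158)) 233 (np.int64(311), np.int64(341), np.uint8(199)) 237 (np.int64(311), np.int64(340), np.uint8(198)) 241 (np.int64(311), np.int64(340), np.uint8(217)) 245 (np.int64(311), np.int64(340), np.uint8(155)) 249 (np.int64(312), np.int64(340), np.uint8(159)) 253 (np.int64(314), np.int64(338), np.uint8(141)) 
front top edge [array([ 0.44588293, -0.30826234,  0.235     ]), array([ 0.4436462, -0.3316596,  0.235    ])] tool [array([-9.97936955, -7.49724262, 94.5525751 ]), array([-9.97404741, 16.00668832, 94.54752137])]
base tool mm [-40.01873  -42.423084] [67.06636  55.096504]
edge slope deg -0.0007291856367286844 [67.065754    7.42352151]
stand rect ((13.52376937866211, 6.336296081542969), (107.08405303955078, 97.51976776123047), 0.0007630476611666381)
```

Emit:
move_arm:
  moves:
    - [2,4.5,10,0,1]
    - [2,4.5,40,0,1]
    - [2,4.5,75,0,1]
    - [2,4.5,105,0,1]
    - [2,4.5,130,0,1]
    - [2,4.5,144,0,1]
    - [2,4.5,145,0,1]
    - [2,4.5,145,0,1]
    - [2,4.5,145,0,0.5]
    - [2,4.5,145,0,0.2]
    - [2,4.5,145,0,0]
    - [2,4.5,145,0,0]
    - [2,4.5,145,0,0]
    - [2,4.5,145,0,0]
    - [2,4.5,145,0,0]
    - [2,4.5,145,0,0]
  squeeze: 50

```text
t: 3.97
position: [0.4565, -0.3217, 0.1847]
tcp_rot: [0.999, -0.05, 0.0, 0.0]
wrist_force: [-0.2, 0.2, -0.1]
opening: 0.0407
grasp_force: 0.0
```

Run:
```python
from h import *
s=sense(); print({k:np.round(s[k],4) for k in ['t','position','tcp_rot','wrist_force','moment','opening','grasp_force']})
w=grab('wrist'); save(w,'wrist3.png'); save(grab('side'),'side3.png')
```

```text
{'t': np.float64(3.9667), 'position': array([ 0.4565, -0.3217,  0.1847]), 'tcp_rot': array([ 0.9988, -0.0496,  0.    ,  0.    ]), 'wrist_force': array([-0.1749,  0.1661, -0.0846]), 'moment': array([0.0432, 0.113 , 0.043 ]), 'opening': np.float64(0.0407), 'grasp_force': np.float64(0.0)}
```

Fingers are still closing.

Emit:
move_arm:
  moves:
    - [0,0,0,0,0]
    - [0,0,0,0,0]
    - [0,0,0,0,0]
    - [0,0,0,0,0]
    - [0,0,0,0,0]
    - [0,0,0,0,0]

```text
t: 4.57
position: [0.4565, -0.3216, 0.1845]
tcp_rot: [0.999, -0.05, -0.0, -0.0]
wrist_force: [0.5, 0.7, 0.1]
opening: 0.0238
grasp_force: 50.0
```

Emit:
move_arm:
  moves:
    - [0,0,-3,0,0]
    - [0,0,-8,0,0]
    - [0,0,-14,0,0]
    - [0,0,-14,0,0]
    - [-10,0,-14,0,0]
    - [-25,0,-14,0,0]
    - [-45,0,-14,0,0]
    - [-65,0,-14,0,0]
    - [-80,0,-14,0,0]
    - [-80,0,-14,0,0]
    - [-80,0,-14,0,0]
    - [-80,0,-14,0,0]
  squeeze: 58

```text
t: 5.57
position: [0.3775, -0.3142, 0.1989]
tcp_rot: [0.999, -0.05, 0.001, 0.0]
wrist_force: [-0.6, -0.1, -2.6]
opening: 0.0234
grasp_force: 58.0
```

Run:
```python
from h import *
s=sense(); print({k:np.round(s[k],4) for k in ['t','position','tcp_rot','wrist_force','moment','opening','grasp_force']})
a=grab('scene'); b=grab('side')
A=cv2.resize(a[0][130:280,370:490],(480,600)); B=cv2.resize(b[0][270:420,290:370],(320,600))
cv2.imwrite('pics/crop2.png',np.hstack([A,B])[:,:,::-1])
```

```text
{'t': np.float64(5.5667), 'position': array([ 0.3775, -0.3142,  0.1989]), 'tcp_rot': array([ 9.988e-01, -4.980e-02,  6.000e-04,  3.000e-04]), 'wrist_force': array([-0.6345, -0.0969, -2.5663]), 'moment': array([0.022 , 0.1058, 0.014 ]), 'opening': np.float64(0.0234), 'grasp_force': np.float64(57.9989)}
```

View pics/crop2.png

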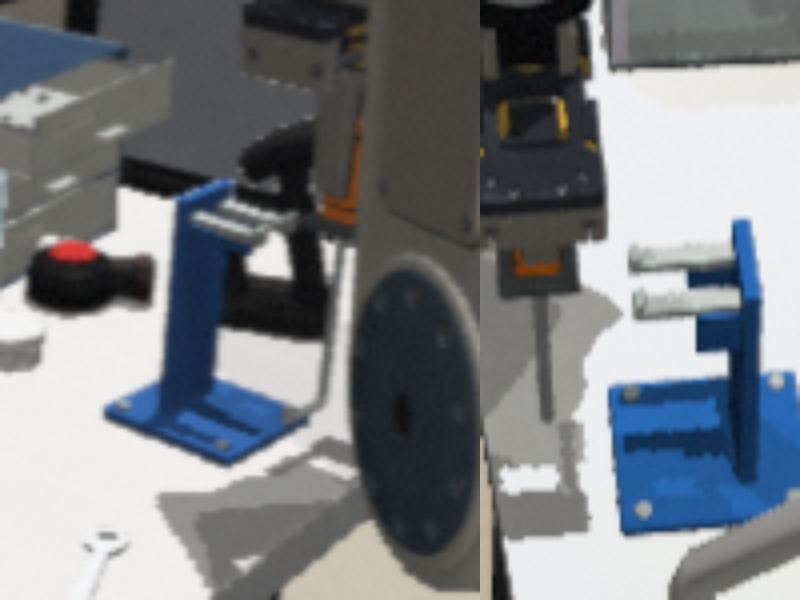

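The rod is out of the stand, held upright, with the prongs empty. Going over the guard.

Emit:
move_arm:
  moves:
    - [0,0,-25,0,0]
    - [0,0,-65,0,0]
    - [0,-10,-105,0,0]
    - [5,-35,-130,0.03,0]
    - [20,-75,-131,0.03,0]
    - [35,-115,-131,0.03,0]
    - [50,-155,-131,0.03,0]
    - [65,-195,-131,0.03,0]
    - [80,-235,-131,0.03,0]
    - [95,-275,-131,0.03,0]
    - [110,-315,-131,0.03,0]
    - [120,-350,-131,0.03,0]
    - [127,-375,-131,0.03,0]
    - [130,-386,-131,0.03,0]
    - [130,-386,-131,0.03,0]
    - [130,-386,-131,0.03,0]
    - [130,-386,-131,0.03,0]

```text
t: 7.08
position: [0.5442, 0.0565, 0.3294]
tcp_rot: [0.998, -0.065, -0.0, 0.0]
wrist_force: [0.2, 0.6, -2.3]
opening: 0.0241
grasp_force: 58.0
```

Run:
```python
from h import *
s=sense(); print({k:np.round(s[k],4) for k in ['t','position','tcp_rot','wrist_force','moment','opening','grasp_force']})
a=grab('scene'); b=grab('side'); w=grab('wrist')
A=cv2.resize(a[0][150:310,230:380],(400,427)); B=cv2.resize(b[0][120:280,280:410],(325,400)); C=cv2.resize(w[0][100:340,160:480],(400,300)) 
o=np.zeros((600,800,3),np.uint8); o[:300,:400]=C; 
A=cv2.resize(a[0][170:300,230:380],(400,300)); o[300:,:400]=A
B=cv2.resize(b[0][120:280,290:395],(394,600)); o[:,404:798]=B
cv2.imwrite('pics/crop3.png',o[:,:,::-1]); save(w,'wrist4.png')
```

```text
{'t': np.float64(7.0833), 'position': array([0.5442, 0.0565, 0.3294]), 'tcp_rot': array([ 9.979e-01, -6.470e-02, -3.000e-04,  3.000e-04]), 'wrist_force': array([ 0.2434,  0.6216, -2.2626]), 'moment': array([0.0344, 0.1125, 0.0516]), 'opening': np.float64(0.0241), 'grasp_force': np.float64(57.9988)}
```

View pics/crop3.png

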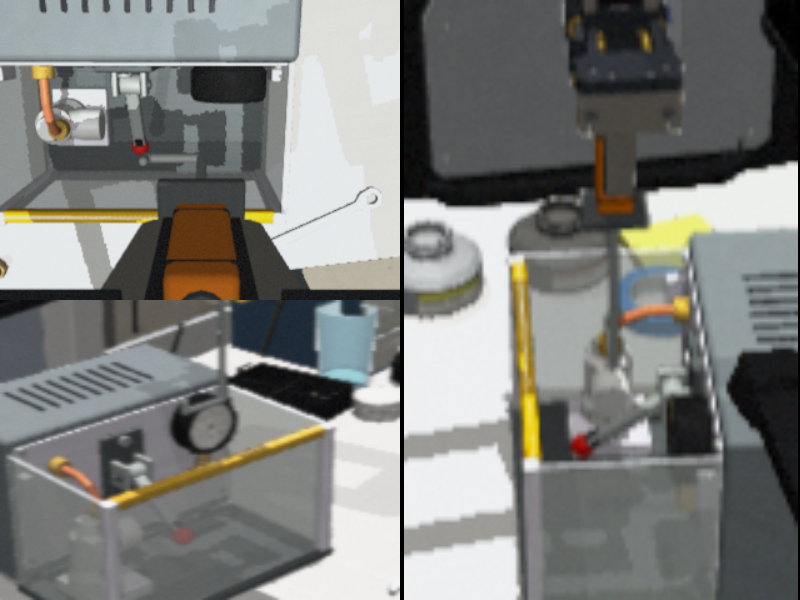

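The wrist crop shows the hook over the bay, tip at full-image pixel ≈(274,226), knob ≈(272,218). I check the tip against the calibration.

Run:
```python
from h import *
w=grab('wrist'); s=sense(); P=s['position']
yh=np.array([.1293,.9916,0]); rod=np.array([P[0],P[1],0])
tip=rod+.042*yh+[0,0,P[2]-.0265-.111]; bend=rod+[0,0,P[2]-.0265-.1215]
print('pred tip px',proj(w,tip),'bend',proj(w,bend)); print('obs tip',onz(w,274,225.6,tip[2]),'pred',tip)
k=pts(w,(0,150,80),(8,255,255),(255,200,290,235)); kc=(k.min(0)+k.max(0))/2
print('knob',onz(w,*kc,.055)); 
# bar axis: fork pixel crop (128,85)
print('fork',onz(w,160+128*.8,100+82*.8,.105))
```

```text
pred tip px [273.3205932  228.64555812] bend [320.37386165 225.86716017]
obs tip [0.55246267 0.09695873 0.1922937 ] pred [0.54978442 0.09802228 0.1922937 ]
knob [0.53194734 0.12073474 0.055     ]
fork [0.6014744  0.11287183 0.105     ]
```

Emit:
move_arm:
  moves:
    - [0,0,15,0,0]
    - [0,0,40,0,0]
    - [0,0,70,0,0]
    - [0,0,95,0,0]
    - [0,0,115,0,0]
    - [0,0,130,0,0]
    - [0,0,138,0,0]
    - [0,0,140,0,0]
    - [0,0,140,0,0]
    - [0,0,140,0,0]

```text
t: 8.12
position: [0.5452, 0.0573, 0.1906]
tcp_rot: [0.998, -0.065, 0.001, -0.0]
wrist_force: [-0.8, -0.2, -1.2]
opening: 0.0238
grasp_force: 58.0
```

Run:
```python
from h import *
s=sense(); print({k:np.round(s[k],4) for k in ['t','position','tcp_rot','wrist_force','moment']})
a=grab('scene'); b=grab('side'); w=grab('wrist')
o=np.zeros((600,800,3),np.uint8); o[:300,:400]=cv2.resize(w[0][100:340,160:480],(400,300)); 
o[300:,:400]=cv2.resize(a[0][200:305,240:380],(400,300)); o[:,404:798]=cv2.resize(b[0][170:290,300:379],(394,600))
cv2.imwrite('pics/crop4.png',o[:,:,::-1])
```

```text
{'t': np.float64(8.1167), 'position': array([0.5452, 0.0573, 0.1906]), 'tcp_rot': array([ 9.979e-01, -6.470e-02,  7.000e-04, -1.000e-04]), 'wrist_force': array([-0.7682, -0.2243, -1.1889]), 'moment': array([ 0.0453,  0.026 , -0.0236])}
```

View pics/crop4.png

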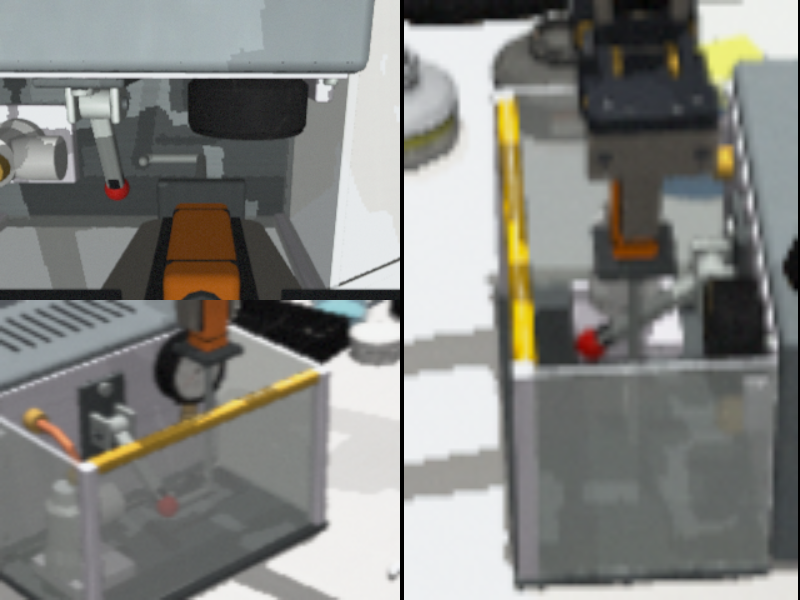

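The hook is down beside the lever, tip (145,160) in the wrist crop, between knob and fork. Moving it under the bar.

Emit:
move_arm:
  moves:
    - [0,-5,1,0,0]
    - [0,-14,1,0,0]
    - [0,-24,1,0,0]
    - [0,-33,1,0,0]
    - [0,-39,1,0,0]
    - [0,-41,1,0,0]
    - [0,-41,1,0,0]
    - [0,-41,1,0,0]
    - [0,-41,1,0,0]

```text
t: 9.02
position: [0.5497, 0.0979, 0.1885]
tcp_rot: [0.998, -0.065, -0.0, 0.0]
wrist_force: [-0.3, -0.3, -1.9]
opening: 0.0235
grasp_force: 58.0
```

Run:
```python
from h import *
s=sense(); print({k:np.round(s[k],4) for k in ['t','position','tcp_rot','wrist_force','moment']})
w=grab('wrist'); cv2.imwrite('pics/crop5.png',cv2.resize(w[0][150:300,220:440],(660,450))[:,:,::-1])
```

```text
{'t': np.float64(9.0167), 'position': array([0.5497, 0.0979, 0.1885]), 'tcp_rot': array([ 9.979e-01, -6.460e-02, -1.000e-04,  1.000e-04]), 'wrist_force': array([-0.3274, -0.3484, -1.8558]), 'moment': array([ 0.0808,  0.0748, -0.0083])}
```

View pics/crop5.png

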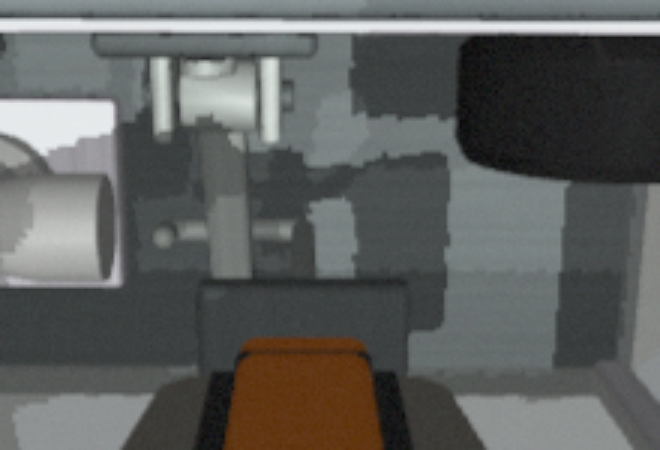

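The bar (crop x≈230) sits centred between hook tip (165) and rod (300). Lifting.

Emit:
move_arm:
  moves:
    - [0,0,-6,0,0]
    - [0,0,-12,0,0]
    - [0,0,-18,0,0]
    - [0,0,-23,0,0]
    - [0,0,-28,0,0]
    - [0,0,-28,0,0]
    - [0,0,-28,0,0]

```text
t: 9.65
position: [0.5498, 0.0979, 0.2165]
tcp_rot: [0.998, -0.065, 0.0, 0.0]
wrist_force: [1.3, 0.4, -8.7]
opening: 0.0239
grasp_force: 58.0
```

Emit:
move_arm:
  moves:
    - [0,0,-4,0,0]
    - [0,0,-9,0,0]
    - [0,0,-14,0,0]
    - [0,0,-19,0,0]
    - [0,0,-24,0,0]
    - [0,0,-27,0,0]
    - [0,0,-27,0,0]
    - [0,0,-27,0,0]

```text
t: 10.32
position: [0.5494, 0.0981, 0.2441]
tcp_rot: [0.998, -0.064, -0.0, 0.0]
wrist_force: [-4.1, 0.3, -8.8]
opening: 0.0237
grasp_force: 58.0
```

Run:
```python
from h import *
s=sense(); print({k:np.round(s[k],4) for k in ['t','position','tcp_rot','wrist_force','moment','opening']})
w=grab('wrist'); d=grab('side'); out=[]
for c,b in ((w,(225,150,330,330)),(d,(325,190,365,250))):
    k=pts(c,(0,150,80),(8,255,255),b); print(len(k)); out.append((c,(k.min(0)+k.max(0))/2) if len(k)>5 else None)
if all(out): print('knob',tri(*out[0],*out[1]))
```

```text
{'t': np.float64(10.3167), 'position': array([0.5494, 0.0981, 0.2441]), 'tcp_rot': array([ 9.979e-01, -6.450e-02, -3.000e-04,  1.000e-04]), 'wrist_force': array([-4.1176,  0.2755, -8.8298]), 'moment': array([-0.0473,  1.6619,  0.0618]), 'opening': np.float64(0.0237)}
0
28
```

Emit:
move_arm:
  moves:
    - [0,0,-3,0,0]
    - [0,0,-6,0,0]
    - [0,0,-8,0,0]
    - [0,0,-8,0,0]

```text
t: 10.75
position: [0.5509, 0.0982, 0.2529]
tcp_rot: [0.998, -0.065, 0.001, -0.0]
wrist_force: [-3.2, 0.2, -5.0]
opening: 0.0238
grasp_force: 58.0
```

Emit:
move_arm:
  moves:
    - [0,0,-1.5,0,0]
    - [0,0,-3,0,0]
    - [0,0,-3,0,0]

```text
t: 11.0
position: [0.5511, 0.0982, 0.2557]
tcp_rot: [0.998, -0.065, 0.002, -0.0]
wrist_force: [-0.9, -0.2, -2.5]
opening: 0.0233
grasp_force: 58.0
```

Emit:
move_arm:
  moves:
    - [0,0,-1,0,0]
    - [0,0,-2,0,0]
    - [0,0,-2,0,0]

```text
t: 11.25
position: [0.5507, 0.0982, 0.2573]
tcp_rot: [0.998, -0.065, 0.001, -0.0]
wrist_force: [1.9, 0.8, -2.1]
opening: 0.0242
grasp_force: 58.0
```

```bash
cat > kn.py <<'E'
from h import *
s=sense(); print({k:np.round(s[k],4) for k in ['t','position','tcp_rot','wrist_force','moment']})
for n,b in (('side',(322,170,375,255)),('scene',(285,225,312,285))):
    c=grab(n); k=np.r_[pts(c,(0,110,60),(8,255,255),b),pts(c,(172,110,60),(180,255,255),b)]
    print(n,len(k),k.min(0) if len(k) else '',k.max(0) if len(k) else '')
    for nm,a,dz in (('down',0,0),('up',1,0)):
        ang=-.6+a; piv=np.array([.5325,.121,.055])+[.066*.993,-.066*.12,.0452]
        print(nm,proj(c,piv+[-.08*np.cos(ang)*.993,.08*np.cos(ang)*.12,.08*np.sin(ang)]))
E
python3 kn.py
```

```text
{'t': np.float64(11.25), 'position': array([0.5507, 0.0982, 0.2573]), 'tcp_rot': array([ 9.979e-01, -6.460e-02,  1.100e-03, -2.000e-04]), 'wrist_force': array([ 1.8588,  0.8013, -2.0863]), 'moment': array([0.062 , 0.0091, 0.0199])}
side 28 [331. 204.] [353. 221.]
down [336.31122404 239.44181219]
up [333.34502196 218.03289313]
scene 2 [299. 243.] [300. 243.]
down [298.31851811 270.74182092]
up [299.95370974 242.26723267]
```

The lever has snapped up (knob near the predicted "up" pixel in both views). Now the bedding pull, in small steps.

Emit:
move_arm:
  moves:
    - [0,0,-1,0,0]
    - [0,0,-1,0,0]

```text
t: 11.52
position: [0.5499, 0.0981, 0.2578]
tcp_rot: [0.998, -0.065, 0.0, -0.0]
wrist_force: [0.2, 1.0, -1.9]
opening: 0.0236
grasp_force: 58.0
```

Emit:
move_arm:
  moves:
    - [0,0,-1,0,0]
    - [0,0,-1,0,0]

```text
t: 11.68
position: [0.5499, 0.0981, 0.2587]
tcp_rot: [0.998, -0.065, 0.0, 0.0]
wrist_force: [-1.0, -0.6, -1.6]
opening: 0.0238
grasp_force: 58.0
```

Emit:
move_arm:
  moves:
    - [0,0,-0.5,0,0]
    - [0,0,-0.5,0,0]

```text
t: 11.85
position: [0.5498, 0.0981, 0.2592]
tcp_rot: [0.998, -0.065, 0.0, -0.0]
wrist_force: [-0.3, -0.2, -1.8]
opening: 0.0233
grasp_force: 58.0
```

Emit:
move_arm:
  moves:
    - [0,0,-1,0,0]
    - [0,0,-1,0,0]

```text
t: 12.02
position: [0.5499, 0.0981, 0.2603]
tcp_rot: [0.998, -0.065, 0.0, -0.0]
wrist_force: [-0.3, 0.0, -2.0]
opening: 0.0239
grasp_force: 58.0
```

Emit:
move_arm:
  moves:
    - [0,0,-0.5,0,0]
    - [0,0,-0.5,0,0]

```text
t: 12.18
position: [0.5499, 0.0982, 0.2607]
tcp_rot: [0.998, -0.065, 0.0, -0.0]
wrist_force: [-0.0, -0.9, -1.0]
opening: 0.0235
grasp_force: 58.0
```

Emit:
move_arm:
  moves:
    - [0,0,-0.5,0,0]
    - [0,0,-0.5,0,0]

```text
t: 12.35
position: [0.5499, 0.0981, 0.2612]
tcp_rot: [0.998, -0.065, 0.0, -0.0]
wrist_force: [0.3, 0.5, -1.5]
opening: 0.0236
grasp_force: 58.0
```

Emit:
move_arm:
  moves:
    - [0,0,-0.5,0,0]
    - [0,0,-0.5,0,0]

```text
t: 12.52
position: [0.5499, 0.0981, 0.2617]
tcp_rot: [0.998, -0.065, 0.0, -0.0]
wrist_force: [-0.3, 0.2, -1.3]
opening: 0.0238
grasp_force: 58.0
```

Emit:
move_arm:
  moves:
    - [0,0,-0.5,0,0]
    - [0,0,-0.5,0,0]

```text
t: 12.68
position: [0.5498, 0.0981, 0.2621]
tcp_rot: [0.998, -0.065, 0.0, 0.0]
wrist_force: [0.5, -0.1, -1.0]
opening: 0.0236
grasp_force: 58.0
```

Emit:
move_arm:
  moves:
    - [0,0,-0.5,0,0]
    - [0,0,-0.5,0,0]

```text
t: 12.85
position: [0.5497, 0.0981, 0.2624]
tcp_rot: [0.998, -0.065, -0.0, 0.0]
wrist_force: [-0.2, -0.2, -2.0]
opening: 0.0237
grasp_force: 58.0
```

Emit:
move_arm:
  moves:
    - [0,0,-0.5,0,0]
    - [0,0,-0.5,0,0]

```text
t: 13.02
position: [0.5495, 0.0981, 0.2626]
tcp_rot: [0.998, -0.065, -0.0, 0.0]
wrist_force: [0.1, 0.7, -6.4]
opening: 0.0236
grasp_force: 58.0
```

Emit:
move_arm:
  moves:
    - [0,0,-0.5,0,0]
    - [0,0,-0.5,0,0]

```text
t: 13.18
position: [0.5494, 0.0981, 0.2628]
tcp_rot: [0.998, -0.065, -0.001, 0.0]
wrist_force: [1.5, 1.5, -11.9]
opening: 0.0234
grasp_force: 58.0
```

Emit:
move_arm:
  moves:
    - [0,0,-0.4,0,0]
    - [0,0,-0.4,0,0]
    - [0,0,-0.4,0,0]

```text
t: 13.43
position: [0.5493, 0.0981, 0.263]
tcp_rot: [0.998, -0.065, -0.001, 0.0]
wrist_force: [2.6, 1.3, -19.4]
opening: 0.0241
grasp_force: 58.0
```

Emit:
move_arm:
  moves:
    - [0,0,0.2,0,0]
    - [0,0,0.2,0,0]
    - [0,0,0.2,0,0]

```text
t: 13.68
position: [0.5493, 0.0981, 0.2631]
tcp_rot: [0.998, -0.065, -0.001, 0.0]
wrist_force: [2.2, 1.3, -22.2]
opening: 0.0237
grasp_force: 58.0
```

Emit:
move_arm:
  moves:
    - [0,0,0.5,0,0]
    - [0,0,0.5,0,0]

```text
t: 13.85
position: [0.5494, 0.0981, 0.263]
tcp_rot: [0.998, -0.065, -0.001, 0.0]
wrist_force: [1.4, 0.9, -20.5]
opening: 0.0238
grasp_force: 58.0
```

Emit:
move_arm:
  moves:
    - [0,0,0.3,0,0]
    - [0,0,0.3,0,0]
    - [0,0,0.3,0,0]

```text
t: 14.1
position: [0.5495, 0.0981, 0.263]
tcp_rot: [0.998, -0.065, -0.0, 0.0]
wrist_force: [-0.2, 0.9, -16.5]
opening: 0.0236
grasp_force: 58.0
```

Emit:
move_arm:
  moves:
    - [0,0,0,0,0]
    - [0,0,0,0,0]
    - [0,0,0,0,0]

```text
t: 14.35
position: [0.5496, 0.0981, 0.263]
tcp_rot: [0.998, -0.065, -0.0, 0.0]
wrist_force: [-0.4, 0.7, -17.0]
opening: 0.0236
grasp_force: 58.0
```

Settled at about 15 N net; hold it.

Emit:
move_arm:
  moves:
    - [0,0,0,0,0]
    - [0,0,0,0,0]
    - [0,0,0,0,0]
    - [0,0,0,0,0]
    - [0,0,0,0,0]

```text
t: 14.77
position: [0.5497, 0.0981, 0.263]
tcp_rot: [0.998, -0.065, -0.0, 0.0]
wrist_force: [-1.9, 0.6, -17.0]
opening: 0.0234
grasp_force: 58.0
```

Emit:
move_arm:
  moves:
    - [0,0,0,0,0]
    - [0,0,0,0,0]
    - [0,0,0,0,0]
    - [0,0,0,0,0]
    - [0,0,0,0,0]

```text
t: 15.18
position: [0.5497, 0.0981, 0.263]
tcp_rot: [0.998, -0.065, -0.0, 0.0]
wrist_force: [-2.3, 0.9, -16.9]
opening: 0.0238
grasp_force: 58.0
```

Emit:
move_arm:
  moves:
    - [0,0,0,0,0]
    - [0,0,0,0,0]
    - [0,0,0,0,0]
    - [0,0,0,0,0]
    - [0,0,0,0,0]

```text
t: 15.6
position: [0.5497, 0.0981, 0.263]
tcp_rot: [0.998, -0.065, -0.0, 0.0]
wrist_force: [-2.6, 1.4, -16.8]
opening: 0.0235
grasp_force: 58.0
```

Pull held steady for about 1.5 s. Unhook: down, sideways, up.

Emit:
move_arm:
  moves:
    - [0,0,3,0,0]
    - [0,0,8,0,0]
    - [0,0,15,0,0]
    - [0,0,21,0,0]
    - [0,0,23,0,0]
    - [0,0,23,0,0]
    - [0,5,23,0,0]
    - [0,14,23,0,0]
    - [0,25,23,0,0]
    - [0,35,23,0,0]
    - [0,41,23,0,0]
    - [0,43,23,0,0]
    - [0,43,23,0,0]
    - [0,43,23,0,0]

```text
t: 16.77
position: [0.5444, 0.0553, 0.2401]
tcp_rot: [0.998, -0.065, 0.0, -0.0]
wrist_force: [0.3, -0.1, -1.9]
opening: 0.0237
grasp_force: 58.0
```

```bash
python3 kn.py
```

```text
{'t': np.float64(16.7667), 'position': array([0.5444, 0.0553, 0.2401]), 'tcp_rot': array([ 9.979e-01, -6.490e-02,  1.000e-04, -1.000e-04]), 'wrist_force': array([ 0.3302, -0.0744, -1.8679]), 'moment': array([ 0.076 ,  0.0955, -0.0047])}
side 27 [332. 215.] [337. 219.]
down [336.31122404 239.44181219]
up [333.34502196 218.03289313]
scene 25 [296. 240.] [303. 244.]
down [298.31851811 270.74182092]
up [299.95370974 242.26723267]
```

Emit:
move_arm:
  moves:
    - [0,0,-20,0,0]
    - [0,0,-55,0,0]
    - [0,0,-85,0,0]
    - [0,2,-92,0,0]
    - [-5,20,-92,0,0]
    - [-20,55,-92,0,0]
    - [-40,95,-92,-0.03,0]
    - [-60,135,-92,-0.03,0]
    - [-75,175,-92,-0.03,0]
    - [-90,215,-92,-0.03,0]
    - [-105,255,-92,-0.03,0]
    - [-115,295,-92,-0.03,0]
    - [-118,330,-92,-0.03,0]
    - [-118,360,-92,-0.03,0]
    - [-118,380,-92,-0.03,0]
    - [-118,388,-92,-0.03,0]
    - [-118,388,-92,-0.03,0]
    - [-118,388,-92,-0.03,0]

```text
t: 18.37
position: [0.3772, -0.3133, 0.3313]
tcp_rot: [0.999, -0.05, -0.0, -0.001]
wrist_force: [-0.9, -0.1, -1.3]
opening: 0.0235
grasp_force: 58.0
```

Run:
```python
from h import *
from scipy.spatial.transform import Rotation as Ro
s=sense(); print({k:np.round(s[k],4) for k in ['t','position','tcp_rot','wrist_force','moment']})
Rt=Ro.from_quat(s['tcp_rot']).as_matrix(); P=s['position']
for nm,p in (('pre',[.3775,-.3142,.1989]),('seat',[.4565,-.3216,.1845])): print(nm,Rt.T@(np.array(p)-P)*1000)
print('turn',2*np.arctan2(.0498,.9988)-2*np.arctan2(-s['tcp_rot'][1],s['tcp_rot'][0]))
# prongs/hook check: hook tip region in wrist, compare with wrist4 (same pose relative to tool)
w=grab('wrist'); o=cv2.imread('pics/wrist4.png'); save(w,'wrist6.png')
R=Rt; tip=P+R@np.array([0,-.042,.0265+.111]); print('pred tip px',proj(w,tip))
a=cv2.cvtColor(w[0],cv2.COLOR_RGB2GRAY)[205:260,262:330]
for r in range(0,55,6): print(205+r,a[r,::4])
```

```text
{'t': np.float64(18.3667), 'position': array([ 0.3772, -0.3133,  0.3313]), 'tcp_rot': array([ 9.988e-01, -4.980e-02, -4.000e-04, -7.000e-04]), 'wrist_force': array([-0.9333, -0.0737, -1.2543]), 'moment': array([ 0.0923,  0.1285, -0.0235])}
pre [  0.50655582   1.0589311  132.35319416]
seat [ 79.86349612   0.58200288 146.68388031]
turn 4.2382487491776644e-08
pred tip px [273.51693278 228.59286181]
205 [161 165 164 163 162 164 162 161 161 160 160 221 233 233 175 162 161]
211 [160 165 160 163 162 162 162 157 160 160 163 222 233 232 161 163 132]
217 [162 166 162 161 161 161 165 163 164 162 163 229 233 233 155 130 127]
223 [161 139 167  98  86  86  83  84  83  85  83  82  77  79  71 129 185]
229 [ 92  98  98 138  81 113 114 110 105 105 107  90  83  82  63  65 185]
235 [115 114 115 113 114 115 115  93 183 183 187 185 185 183  65  65 186]
241 [113 115 113 113 116 116 115 104 163 186 186 186 183 187  66  66 189]
247 [ 52  56  49  56 116 115  68  63  60  61  61  65  66  63  62  60  61]
253 [ 55  53  62  60 111 114  63  61  64  65  68  63  64  66  68  64  65]
259 [ 55  55  57  56 109 114  67  63  63  64  66  67  60  64  64  67  66]
```

The hook's row in the wrist image (~226) is unchanged, so the rod did not turn in the grip. Lowering and hanging back.

Emit:
move_arm:
  moves:
    - [0.5,0.6,20,0,0]
    - [0.5,0.6,55,0,0]
    - [0.5,0.6,90,0,0]
    - [0.5,0.6,115,0,0]
    - [0.5,0.6,130,0,0]
    - [0.5,0.6,133,0,0]
    - [0.5,0.6,133,0,0]
    - [0.5,0.6,133,0,0]

```text
t: 19.08
position: [0.3786, -0.3143, 0.2]
tcp_rot: [0.999, -0.049, 0.001, 0.0]
wrist_force: [0.4, -0.4, -1.9]
opening: 0.0239
grasp_force: 58.0
```

Emit:
move_arm:
  moves:
    - [10,0,0,0,0]
    - [25,0,0,0,0]
    - [45,0,0,0,0]
    - [62,0,0,0,0]
    - [74,0,0,0,0]
    - [79,0,0,0,0]
    - [79,0,0,0,0]
    - [79,0,0,0,0]
    - [79,0,0,0,0]

```text
t: 19.83
position: [0.4556, -0.3223, 0.1989]
tcp_rot: [0.999, -0.05, -0.0, -0.0]
wrist_force: [-0.3, 0.3, -1.5]
opening: 0.0237
grasp_force: 58.0
```

Run:
```python
from h import *
from scipy.spatial.transform import Rotation as Ro
s=sense(); print({k:np.round(s[k],4) for k in ['t','position','tcp_rot','wrist_force','moment']})
print(Ro.from_quat(s['tcp_rot']).as_matrix().T@(np.array([.4565,-.3216,.1845])-s['position'])*1000)
```

```text
{'t': np.float64(19.8333), 'position': array([ 0.4556, -0.3223,  0.1989]), 'tcp_rot': array([ 9.988e-01, -4.960e-02, -4.000e-04, -2.000e-04]), 'wrist_force': array([-0.3387,  0.3168, -1.5474]), 'moment': array([ 0.0501,  0.0634, -0.0088])}
[ 0.78568667 -0.79181453 14.39074802]
```

Emit:
move_arm:
  moves:
    - [0.8,-0.8,3,0,0]
    - [0.8,-0.8,7,0,0]
    - [0.8,-0.8,11,0,0]
    - [0.8,-0.8,13.5,0,0]
    - [0.8,-0.8,14,0,0]
    - [0.8,-0.8,14,0,0]
    - [0.8,-0.8,14,0,0]

```text
t: 20.42
position: [0.4571, -0.3218, 0.1849]
tcp_rot: [0.999, -0.05, -0.0, -0.0]
wrist_force: [0.2, -1.3, -2.8]
opening: 0.0234
grasp_force: 58.0
```

Emit:
move_arm:
  moves:
    - [0,0,0.5,0,0]
    - [0,0,0.5,0,0]
    - [0,0,0.5,0,0]

```text
t: 20.67
position: [0.4572, -0.3219, 0.1845]
tcp_rot: [0.999, -0.05, 0.0, 0.0]
wrist_force: [0.3, -0.9, -2.3]
opening: 0.0235
grasp_force: 58.0
```

Emit:
move_arm:
  moves:
    - [0,0,0.5,0,0]
    - [0,0,0.5,0,0]
    - [0,0,0.5,0,0]

```text
t: 20.92
position: [0.4573, -0.3219, 0.1845]
tcp_rot: [0.999, -0.05, 0.0, 0.0]
wrist_force: [-2.4, 2.3, 4.5]
opening: 0.0233
grasp_force: 58.0
```

Emit:
move_arm:
  moves:
    - [0,0,0.5,0,0]
    - [0,0,0.5,0,0]
    - [0,0,0.5,0,0]

```text
t: 21.17
position: [0.4573, -0.3219, 0.1844]
tcp_rot: [0.999, -0.05, 0.0, 0.0]
wrist_force: [-3.5, 1.8, 9.4]
opening: 0.0238
grasp_force: 58.0
```

Seated. Ease off, open, rise.

Emit:
move_arm:
  moves:
    - [0,0,-0.8,0,0]
    - [0,0,-0.8,0,0]
    - [0,0,-0.8,0,0]
    - [0,0,-0.8,0,0.3]
    - [0,0,-0.8,0,0.4]
    - [0,0,-0.8,0,0.6]
    - [0,0,-0.8,0,0.8]
    - [0,0,-0.8,0,0.8]
    - [0,0,-0.8,0,0.8]
    - [0,0,-0.8,0,0.8]
    - [0,0,-0.8,0,0.8]
    - [0,0,-0.8,0,0.8]

```text
t: 22.17
position: [0.4572, -0.3218, 0.1843]
tcp_rot: [0.999, -0.05, -0.0, 0.0]
wrist_force: [0.2, -0.2, 0.2]
opening: 0.0738
grasp_force: 0.0
```

Emit:
move_arm:
  moves:
    - [0,0,-10,0,0.8]
    - [0,0,-35,0,0.8]
    - [0,0,-70,0,0.8]
    - [0,0,-105,0,0.8]
    - [0,0,-135,0,0.8]
    - [0,0,-145,0,0.8]
    - [0,0,-145,0,0.8]
    - [0,0,-145,0,0.8]
    - [0,0,-145,0,0.8]

```text
t: 22.92
position: [0.4564, -0.3213, 0.3276]
tcp_rot: [0.999, -0.05, -0.001, -0.001]
wrist_force: [0.0, 0.0, -0.4]
opening: 0.0734
grasp_force: 0.0
```

```bash
python3 kn.py
python3 - <<'E'
from h import *
from scipy.spatial.transform import Rotation as Ro
s=grab('scene'); d=grab('side'); w=grab('wrist')
hs=pts(s,(5,150,60),(19,255,255),(418,150,442,190)); hd=pts(d,(5,150,60),(19,255,255),(328,305,355,345))
for k in (hs,hd): print(len(k),k.mean(0),k.min(0),k.max(0))
st=sense(); P=st['position']; Rt=Ro.from_quat(st['tcp_rot']).as_matrix()
p=pts(w,(5,150,60),(19,255,255),(290,190,360,270)); print(p.min(0),p.max(0))
for u,v in [(p[:,0].min(),p[:,1].max()),(p[:,0].max(),p[:,1].max())]: print(onz(w,u,v,.235))
E
```

```text
{'t': np.float64(22.9167), 'position': array([ 0.4564, -0.3213,  0.3276]), 'tcp_rot': array([ 9.988e-01, -4.960e-02, -1.100e-03, -7.000e-04]), 'wrist_force': array([ 0.0304,  0.022 , -0.3545]), 'moment': array([-0.0131,  0.0678,  0.0006])}
side 0  
down [336.31122404 239.44181219]
up [333.34502196 218.03289313]
scene 24 [296. 240.] [303. 244.]
down [298.31851811 270.74182092]
up [299.95370974 242.26723267]
273 [430.73992674 169.32234432] [425. 157.] [437. 182.]
301 [342.18936877 326.68106312] [337. 310.] [348. 340.]
[306. 211.] [336. 255.]
[ 0.44758335 -0.30912018  0.235     ]
[ 0.44528662 -0.33238391  0.235     ]
```

```bash
python3 -c "
from plant import job_done; print(job_done())"
```

```text
the job is handed in; nothing more can be done
None
```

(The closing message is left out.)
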